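# Shut the coffee box, pop open the tea box

### The arm

A 6-joint arm with a two-finger parallel gripper is mounted at the origin on a cart in front of the work surface, level with it; the furniture and walls round the work are solid. World frame = base frame: x ahead of the robot, y to its left, z up, the work surface at z = 0. Lengths are in m, angles in rad, forces in N, time in s.
With the tool pointing down it reaches from about 0.35 to 0.775 m from the base axis. Payload 7.3 kg.
Tool frame: the origin (TCP) lies midway between the tips of the shut fingers; the grasp point (between the pads) lies grasp_offset behind it (grasp_offset is the distance from the TCP to the grasp point, in m); z points along the fingers, y is the line along which they close (so a half turn about z gives the same grasp; the last joint's range is limited). The gripper opens to 92 mm and grips with 3 to 60 N. Pads are 19 mm wide; open, the fingers measure 130 mm over their backs; the gripper's body (75 mm by 190 mm) begins 47 mm behind the grasp point.
Start: joints at [-1.305, 0.342, 1.524, -0, 1.275, -0.146], TCP at [0.21, -0.481, 0.227] pointing down, gripper open.
Joint ranges: [-2.53, 2.53], [-0.77, 2.02], [0.04, 2.7], [-1, 4.14], [0.28, 2.66], [-3.11, 3.11]. Speed limits (rad/s): [2.57, 2.57, 3.14, 3.14, 3.14, 3.14].

### API

Orientations are given as [roll, pitch, yaw] about the fixed x, y, z axes, in that order (R = Rz(yaw) Ry(pitch) Rx(roll)).
In Python, from cell import * gives the robot as it stands.
- The arm moves only by the tool step_arm, never from a script. Its argument "plan" is a list of rows, each a list of 5 numbers: the closure, from -1 (fully open) to 1 (shut), then the shift along the tool's x, y, z in m, then the turn about the tool's z in rad. In form: [[hand, x, y, z, twist], ...]. A call has 1 to 20 rows; each row is the pose to reach, as a shift and turn from the pose commanded when the call began, along the tool's axes at that moment; what a row does not reach only later rows make up. A row lasts 1/8 s, in which the tool goes at most 62.5 mm and 10.7 degrees, less where a joint would pass 70% of its speed; a pose out of reach is approached as far as the arm can. A call with a gripper value outside its range is refused whole. The fingers move at their own pace and stop on an object; "grip_force" is the grip in N (left out, the last holds). Time passes only in rows, so rows that repeat a pose let the fingers close. It gives the time, the measured TCP pose, the force, the opening and the grip force at its end, in the units of the state.
- observe(): the state, without advancing time (a new reading comes with each control period).
- read_camera(name): name is "scene" or "top"; returns a dict with "img" (420x560x3 uint8, red, green, blue), "range_z" (420x560 float32, m along the optical axis (not along the pixel's ray), 0 where there is no reading), "fx", "fy", "cx", "cy" (pixels), "k1" (the pictures are not rectified: a ray, as slopes to the right and down, at radius r is drawn at 1 + k1 r^2 times it, then the intrinsics apply), "R" (3x3) and "t" (3): a world point X has camera coordinates R X + t. Camera axes: x right, y down, z forward; pixel columns grow to the right and rows downward; lengths in m; the calibration is good to about 2 mm. A picture is of the moment at which its call begins.
- hand_in(): hands the job in; it is judged then, once.
The state is a dict: "time": time; "qpos": joint angles; "qvel": joint speeds; "joint_efforts": joint torques, N m; "tool_pos": TCP position; "tool_rot": TCP orientation; "contact_force": force on the tool from outside, world axes, zero at the start; "torque": the same for the moment, N m; "opening": finger opening in m; "grip_force": force on a finger pad.
Only numpy, scipy, OpenCV 4.12 (cv2) and the standard library are available. Lean on these libraries where they do the work, as an engineer would, in place of code of your own. Each camera call takes 0.05 s, during which the arm holds its last target. There are 200 camera calls.

### The job

Coffee is done and tea comes next. Push the black lid that stands ajar down until its touch latch holds it shut, and push the latched green lid so that it springs open and stays ajar. Leave the white-lidded box shut.

Things in the scene. Friction and masses are not known exactly. Their poses are not given: they have to be found in the camera images.
- black_mark (a point): Middle of the 22 mm brass dot on the black lid (push here); starts ajar, 124 mm high (latched: 90 mm, flush with the rim). Box: fixed, pale wood, 150 mm deep, 120 wide, 90 high, turned up to 15 deg. Lid 131 x 101 x 10 mm inside 8 mm walls, hinged at the far edge, 100 mm behind the dot, 5 mm below its top face; front edge 32 mm before the dot. x to the hinge, y along it, z out of the lid.
- green_mark (a point): Brass dot on the green lid of a box like the black one's; starts latched, 90 mm high. All lids are sprung up, with push-push latch and damper: pushed at the dot 3 mm below flush it clicks (stop at 6.5 mm: push about 5 mm). Let go, a latched lid springs ajar within 1 s; an ajar lid stays flush, latched. A shorter push changes nothing. Takes 1 to 4 N before the stop.
- white_mark (a point): Brass dot on the white lid of a box like the black one's; starts latched, 90 mm high, and must stay so. On every box an ajar lid is tilted 0.35 rad, front edge up; its dot is then 124 mm high and, seen from above, about 8 mm nearer the hinge than when shut. The axes of each point turn with the lid.

How it is judged:
At the end, for the whole second after the job is handed in: The dot on the black lid is within 6 mm of its latched height (90 mm), the dot on the green lid is more than 22 mm above its latched height, and the dot on the white lid is within 6 mm of its latched height (height (world z) of black_mark between 0.084 and 0.096 m and height (world z) of green_mark above 0.112 m and height (world z) of white_mark between 0.084 and 0.096 m); the robot touches nothing.
It fails at once if the white-lidded box is opened (its dot rises 15 mm or more) (height (world z) of white_mark above 0.105 m).
It also fails if it takes over 40 s, if anything falls off the work surface, if the arm or the gripper's body presses on something with over 40 N, if the wrist force passes 120 N, or if a joint passes its speed limit or range.

## Working session

There is one attempt and no reset: what is moved stays moved. The work goes in short steps, Python scripts to look and compute and a tool call to move; the robot and the scene stay as the last step left them, time stands still between calls to the robot, and variables do not carry over. Pictures are saved under pics/ and viewed, at most 10 in all, crops included, and the job is handed in when it is done.

Besides the shell and the picture viewer there is one more tool, called as name([rows], argument=value, ...), one row to a line, values as JSON. step_arm: Moves the arm, as the interface text tells. Its arguments: {"type":"object","properties":{"plan":{"type":"array","items":{"type":"array","items":{"type":"number"}}},"grip_force":{"type":"number"}},"required":["plan"]}

```bash
mkdir -p pics; python3 - <<'E'
from cell import *
import cv2,numpy as np
for n in("top","scene"):
    c=read_camera(n);cv2.imwrite(f"pics/{n}0.png",c["img"][:,:,::-1]);np.savez(f"{n}0.npz",**c)
s=observe();print(s["time"],s["tool_pos"],s["tool_rot"],s["opening"],s["contact_force"])
E
```

```text
0.1 [ 0.21005287 -0.480757    0.22613154] [-3.14025466e+00 -1.92002425e-04  4.11791292e-01] 0.09218129986769888 [ 0.20267377 -0.38479387 -0.71278712]
```

View pics/top0.png

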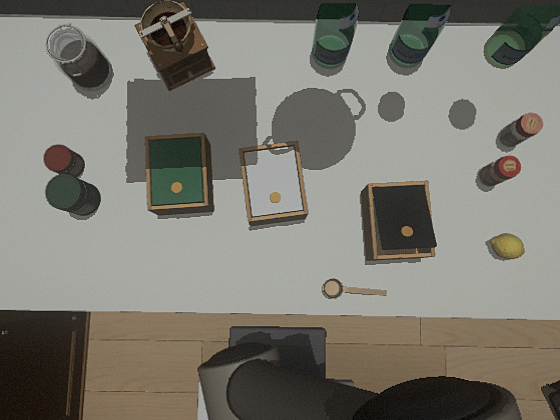

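View pics/scene0.png

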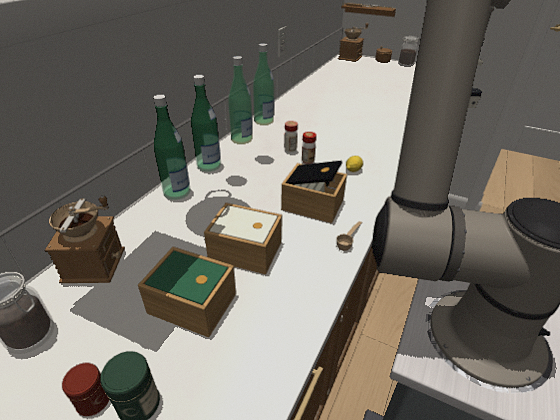

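Top view: green dot about (177,187), white dot (275,197), black dot (407,231) on the raised lid. The hinges are on the far (upper) side. The scene view agrees.

```bash
cat > h.py <<'E'
import cv2,numpy as np
def deproj(c,uv):
    K=np.array([[c["fx"],0,c["cx"]],[0,c["fy"],c["cy"]],[0,0,1]],float)
    uv=np.array(uv,float).reshape(-1,2)
    n=cv2.undistortPoints(uv[:,None],K,np.array([float(c["k1"]),0,0,0]))[:,0]
    i=np.round(uv).astype(int);z=c["range_z"][i[:,1],i[:,0]][:,None]
    return (np.hstack([n*z,z])-c["t"])@c["R"]
def dots(c,seeds):
    hsv=cv2.cvtColor(c["img"],cv2.COLOR_RGB2HSV)
    m=cv2.inRange(hsv,(10,110,110),(28,255,255));out=[]
    for u,v in seeds:
        w=np.zeros_like(m);w[v-10:v+11,u-10:u+11]=m[v-10:v+11,u-10:u+11]
        ys,xs=np.nonzero(w);P=deproj(c,np.c_[xs,ys])
        out.append((len(xs),xs.mean().round(1),ys.mean().round(1),P.mean(0).round(4),np.median(P[:,2]).round(4)))
    return out
E
python3 - <<'E'
import numpy as np;from h import *
c=np.load("top0.npz")
for d in dots(c,[(177,187),(275,197),(407,231)]):print(*d)
s=np.load("scene0.npz")
for d in dots(s,[(201,280),(258,226),(325,170)]):print("s",*d)
print(deproj(c,[(190,100),(315,120),(391,107),(332,30),(420,30),(175,20),(155,141),(205,139),(245,150),(298,146),(368,184),(427,183),(430,255),(374,255)]).round(3))
print(c["t"],-c["R"].T@c["t"])
E
```

```text
96 176.2 186.9 [0.5301 0.205  0.0915] 0.0917
85 274.7 197.0 [0.5137 0.0102 0.0915] 0.0915
89 406.8 230.8 [ 0.4487 -0.2402  0.1249] 0.1247
s 79 201.0 279.1 [0.5266 0.2087 0.0984] 0.0914
s 41 257.7 225.6 [0.5044 0.024  0.1049] 0.0913
s 26 324.7 169.3 [ 0.4491 -0.2395  0.1248] 0.1249
[[ 0.742  0.203  0.002]
 [ 0.702 -0.074  0.   ]
 [ 0.734 -0.242  0.001]
 [ 0.824 -0.093  0.17 ]
 [ 0.829 -0.261  0.164]
 [ 0.843  0.207  0.161]
 [ 0.622  0.252  0.092]
 [ 0.629  0.152  0.089]
 [ 0.608  0.071  0.09 ]
 [ 0.618 -0.034  0.091]
 [ 0.544 -0.174  0.089]
 [ 0.547 -0.29   0.092]
 [ 0.406 -0.293  0.092]
 [ 0.404 -0.185  0.09 ]]
[-0.00828879  0.50278833  0.98714016] [ 3.62824608e-01 -6.62718654e-04  1.04674179e+00]
```

step_arm([
  [1,0.05,-0.021,0,0],
  [1,0.1,-0.042,0,0],
  [1,0.15,-0.063,0,0],
  [1,0.2,-0.083,0,0],
  [1,0.25,-0.104,0,0],
  [1,0.29,-0.121,0,0],
  [1,0.308,-0.128,0,0],
  [1,0.308,-0.128,0.02,0],
  [1,0.308,-0.128,0.05,0],
  [1,0.308,-0.128,0.06,0],
  [1,0.308,-0.128,0.06,0],
])

```text
time: 1.48
tool_pos: [0.4409, -0.2405, 0.1664]
tool_rot: [-3.14, 0.001, 0.412]
contact_force: [0.6, -0.1, 0.9]
opening: -0.0
grip_force: 0.0
```

step_arm([
  [1,0,0,0.012,0],
  [1,0,0,0.024,0],
  [1,0,0,0.034,0],
  [1,0,0,0.042,0],
  [1,0,0,0.05,0],
  [1,0,0,0.057,0],
  [1,0,0,0.063,0],
  [1,0,0,0.068,0],
  [1,0,0,0.072,0],
  [1,0,0,0.074,0],
  [1,0,0,0.074,0],
])

```text
time: 2.85
tool_pos: [0.4412, -0.2406, 0.0926]
tool_rot: [3.142, 0.0, 0.412]
contact_force: [-1.1, -0.4, 1.3]
opening: 0.0003
grip_force: 0.6
```

step_arm([
  [1,0,0,0.002,0],
  [1,0,0,0.004,0],
  [1,0,0,0.006,0],
  [1,0,0,0.0075,0],
  [1,0,0,0.0075,0],
  [1,0,0,0.0075,0],
])

```text
time: 3.6
tool_pos: [0.4412, -0.2406, 0.0852]
tool_rot: [3.141, 0.0, 0.412]
contact_force: [-0.9, -0.6, 0.7]
opening: 0.0006
grip_force: 0.8
```

step_arm([
  [1,0,0,-0.005,0],
  [1,0,0,-0.015,0],
  [1,0,0,-0.04,0],
  [1,0,0,-0.08,0],
  [1,0,0,-0.12,0],
  [1,-0.05,0,-0.12,0],
  [1,-0.1,0,-0.12,0],
  [1,-0.1,0,-0.12,0],
])

```text
time: 4.6
tool_pos: [0.3475, -0.2814, 0.2061]
tool_rot: [3.141, 0.0, 0.408]
contact_force: [1.4, 0.3, -0.6]
opening: 0.0003
grip_force: 0.0
```

```bash
python3 - <<'E'
from cell import *
import cv2,numpy as np
from h import *
c=read_camera("top");cv2.imwrite("pics/top1.png",c["img"][:,:,::-1])
s=read_camera("scene");cv2.imwrite("pics/scene1.png",s["img"][:,:,::-1])
for q,S in((c,[(177,187),(275,197),(405,237)]),(s,[(201,280),(258,226),(325,180)])):
    for x in S:
        try: print(*dots(q,[x])[0])
        except Exception as e: print(x,e)
o=observe();print(o["time"],o["tool_pos"],o["contact_force"])
E
```

```text
95 176.2 187.0 [0.5301 0.205  0.0914] 0.0914
86 274.7 197.0 [0.512  0.0099 0.1029] 0.0916
95 402.7 236.3 [ 0.4409 -0.2405  0.0919] 0.0919
79 201.0 279.1 [0.531  0.204  0.0913] 0.0911
41 257.7 225.6 [0.5126 0.0101 0.0914] 0.0914
53 327.0 178.4 [ 0.4393 -0.2367  0.1014] 0.0909
4.7 [ 0.3496719  -0.28081153  0.20593751] [-0.63505734  0.20260883  0.74579095]
```

View pics/scene1.png

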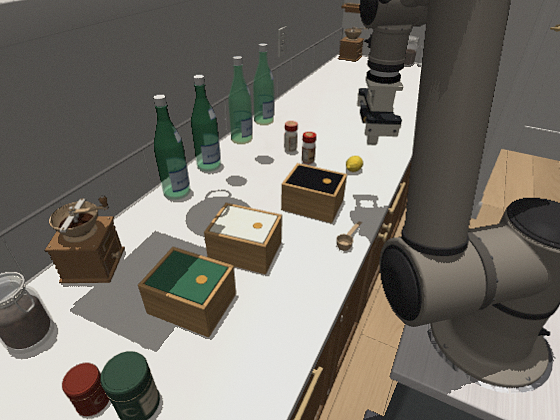

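The black lid is flush and stays latched: scene image (327,178), z ≈ 0.091. Next is the green lid.

step_arm([
  [1,0.03,-0.031,0,0],
  [1,0.06,-0.062,0,0],
  [1,0.09,-0.093,0,0],
  [1,0.12,-0.124,0,0],
  [1,0.15,-0.155,0,0],
  [1,0.18,-0.186,0,0],
  [1,0.21,-0.217,0,0],
  [1,0.24,-0.249,0,0],
  [1,0.27,-0.28,0,0],
  [1,0.3,-0.311,0,0],
  [1,0.33,-0.342,0,0],
  [1,0.35,-0.362,0,0],
  [1,0.36,-0.3725,0,0],
  [1,0.36,-0.3725,0.04,0],
  [1,0.36,-0.3725,0.08,0],
  [1,0.36,-0.3725,0.1,0],
  [1,0.36,-0.3725,0.1,0],
  [1,0.36,-0.3725,0.1,0],
])

```text
time: 6.95
tool_pos: [0.531, 0.2051, 0.1063]
tool_rot: [3.141, -0.002, 0.412]
contact_force: [0.4, -0.3, 0.5]
opening: 0.0003
grip_force: 0.0
```

step_arm([
  [1,0,0,0.006,0],
  [1,0,0,0.011,0],
  [1,0,0,0.015,0],
  [1,0,0,0.018,0],
  [1,0,0,0.02,0],
  [1,0,0,0.021,0],
  [1,0,0,0.021,0],
  [1,0,0,0.021,0],
])

```text
time: 7.95
tool_pos: [0.5303, 0.2049, 0.0842]
tool_rot: [3.142, 0.0, 0.412]
contact_force: [-0.7, 0.5, 1.4]
opening: 0.0004
grip_force: 0.8
```

step_arm([
  [1,0,0,-0.015,0],
  [1,0,0,-0.05,0],
  [1,0,0,-0.1,0],
  [1,0,0,-0.13,0],
  [1,-0.05,0.05,-0.13,0],
  [1,-0.1,0.1,-0.13,0],
  [1,-0.14,0.14,-0.13,0],
  [1,-0.18,0.18,-0.13,0],
  [1,-0.18,0.18,-0.13,0],
  [1,-0.18,0.18,-0.13,0],
])

```text
time: 9.2
tool_pos: [0.4378, -0.0323, 0.2151]
tool_rot: [3.141, -0.002, 0.41]
contact_force: [0.1, 0.4, 1.0]
opening: 0.0004
grip_force: 0.0
```

```bash
python3 - <<'E'
from cell import *
import cv2,numpy as np
from h import *
c=read_camera("top");cv2.imwrite("pics/top2.png",c["img"][:,:,::-1])
s=read_camera("scene");cv2.imwrite("pics/scene2.png",s["img"][:,:,::-1])
for q,S in((c,[(177,183),(275,197),(403,236)]),(s,[(198,265),(258,226),(327,178)])):
    for x in S:
        try: print(*dots(q,[x])[0])
        except Exception as e: print(x,e)
o=observe();print(o["time"],o["tool_pos"],o["contact_force"])
E
```

```text
86 172.5 179.9 [0.5357 0.203  0.1361] 0.1255
(275, 197) OpenCV(4.12.0) /io/opencv/modules/calib3d/src/undistort.dispatch.cpp:347: error: (-215:Assertion failed) CV_IS_MAT(_src) && CV_IS_MAT(_dst) && (_src->rows == 1 || _src->cols == 1) && (_dst->rows == 1 || _dst->cols == 1) && _src->cols + _src->rows - 1 == _dst->rows + _dst->cols - 1 && (CV_MAT_TYPE(_src->type) == CV_32FC2 || CV_MAT_TYPE(_src->type) == CV_64FC2) && (CV_MAT_TYPE(_dst->type) == CV_32FC2 || CV_MAT_TYPE(_dst->type) == CV_64FC2) in function 'cvUndistortPointsInternal'

100 402.4 236.3 [ 0.4409 -0.2401  0.0917] 0.0917
57 195.6 265.9 [0.5383 0.2045 0.1252] 0.1254
41 257.7 225.6 [0.5128 0.0097 0.0909] 0.0909
59 327.4 176.9 [ 0.4461 -0.2598  0.0907] 0.091
9.3 [ 0.43797853 -0.0312254   0.21461886] [ 0.4436493  -0.19931281  0.48610893]
```

View pics/scene2.png

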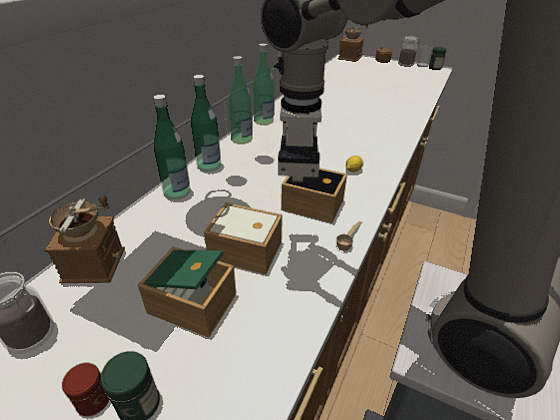

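The green lid is ajar at (196,266), z 0.125. The black (327,178) and white (258,226) lids are shut at 0.091, and the arm is clear at z 0.215.

```bash
python3 -c "
from cell import *
print(hand_in())"
```

```text
the job is handed in; nothing more can be done
None
```

I handed the job in at about 9 s: the black lid is latched shut (dot at about 91 mm), the green lid is ajar (about 125 mm), the white lid is still shut (about 91 mm), and the arm is clear of everything; no verdict came back.

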